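# Slide the small chainring out of the cluttered parts crate

## Robot

A 6-joint arm with a two-finger parallel gripper is mounted at the origin on the work surface. World frame = base frame: x ahead of the robot, y to its left, z up, the work surface at z = 0. Lengths are in m, angles in degrees, forces in N, time in s.
With the tool pointing down it reaches from about 0.325 to 0.85 m from the base axis. Payload 15.5 kg.
Tool frame: the origin (TCP) lies at the very end of the fingers, on their centre line; the grasp point (between the pads) lies arm.grip_depth behind it (arm.grip_depth is the distance from the TCP to the grasp point, in m); z points along the fingers, y is the direction in which the jaws open and shut (so a half turn about z gives the same grasp; the last joint's range is limited). The gripper opens to 91 mm and grips with 3 to 60 N. Pads are 32 mm wide; open, the fingers measure 118 mm over their backs; the gripper's body (76 mm by 178 mm) begins 60 mm behind the grasp point.
Start: joints at [62.137, 28.281, 77.091, -0, 74.628, -5.472], TCP at [0.238, 0.578, 0.214] pointing down, gripper open.
Joint ranges: [-166.48, 166.48], [-47.26, 123.95], [12.59, 153.08], [-70.14, 250.14], [6.76, 159.57], [-176.63, 176.63]. Speed limits (degrees/s): [108.29, 108.29, 147.25, 172.46, 172.46, 172.46].

## Interface

Orientations are given as a 3x3 rotation matrix whose columns are the frame's x, y, z axes.
In Python, from rig import arm gives the robot as it stands. Calls block until the motion is done:
- arm.move_to(position, orientation): joint-space move of the TCP to a pose.
- arm.move_l(position, orientation=None, feed=0.15): straight line of the TCP; orientation=None keeps the orientation; feed is the mean speed in m/s.
- arm.move_joints(angles): joint-space move.
- arm.grip(opening): finger opening in m; the grip force is fixed at half the most; returns when the fingers have stopped.
- arm.sleep(seconds).
- arm.solve_ik(position, orientation): joint angles nearest the present ones, or None.
- arm.snapshot(name): name is "scene" or "top"; returns the picture (420x560x3 uint8, red, green, blue); there is no depth.
- arm.get_calibration(name): a dict with "intrinsics" (3x3 intrinsics, pixels), "cam_to_world" (4x4, takes a point from camera to world coordinates). Camera axes: x right, y down, z forward; pixel columns grow to the right and rows downward; lengths in m; the calibration is good to about 2 mm. A picture is of the moment at which its call begins. get_calibration takes no time and is no camera call.
A pose or a line that the arm cannot do raises arm.Unreachable and nothing moves.
- arm.sign_off(): hands the job in, once; it reports no verdict.
Readings, each from a call of its own:
- arm.current_t(): time.
- arm.current_joint_positions(): joint angles.
- arm.current_dq(): joint speeds.
- arm.current_tau(): joint torques, N m.
- arm.current_ee_pos(): TCP position.
- arm.current_tool_rot(): TCP orientation.
- arm.current_force(): force on the tool from outside, world axes, zero at the start.
- arm.current_torque(): the same for the moment, N m.
- arm.current_width(): finger opening in m.
Only numpy, scipy, OpenCV 4.12 (cv2) and the standard library are available. Lean on these libraries where they do the work, as an engineer would, in place of code of your own. Each camera call takes 0.05 s, during which the arm holds its last target. There are 200 camera calls.

## Task

Lift the tire lever off the chainrings and lay it on the bare slate, outside the crate and clear of the round cork mat. Then slide the smaller chainring flat along, without lifting it, out through the open side of the crate and round the things on the table until the whole ring lies on the cork mat. The big chainring and the crank arm stay in the crate, and the cup, bowl, dish and white bottle on the slate must not be pushed about or tipped.

Things in the scene. Friction and masses are not known exactly. Their poses are not given: they have to be found in the camera images.
- crate: low wooden crate fixed to the table, open-topped, no wall on its -x side (the mouth, towards the robot). Floor 220 mm (its x, -110 to 110) by 360 mm inside (its y), its top 3 mm above the slate. Three walls 10 mm thick, 45 mm high; the side walls end at x = -70 mm, so the front 40 mm of floor is a bare lip. Origin: centre of the floor, at slate level.
- small_ring: the smaller of two aluminium chainrings: a flat ring of 112 mm outside diameter (118 mm over the teeth, which do not collide), 72 mm open middle, 10 mm thick, 90 g, loose, lying flat in the crate. Origin: centre of the underside; z is its axis.
- big_ring: the bigger aluminium chainring, 144 mm outside diameter, 104 mm open middle, 10 mm thick, 150 g, loose, lying flat beside the small one in the crate. Origin: centre of the underside.
- crank_arm: steel crank arm, 170 x 28 x 16 mm, 250 g, loose, lying along the back (+x) wall of the crate. Long axis is its x. Origin: centre of the underside.
- tire_lever: green plastic tire lever, 188 mm long (its x), 18 mm wide (its y), 10 mm thick with a 4 mm raised lip on its last 16 mm at +x, 45 g, loose, lying flat across the tops of both rings (underside 13 mm above the slate). Origin: centre of the underside.
- lever_end_a (a point): the lip end of the tire lever, 93 mm along +x from its origin, 5 mm above the underside
- lever_end_b (a point): the plain end of the tire lever, 93 mm along -x from its origin, 5 mm above the underside
- mat: round cork mat 180 mm in diameter lying flush on the slate (no step; surface within 1 mm of the slate), to the left or right in front of the crate. Origin: its centre.
- nipple_dish: shallow round steel dish, rim radius 58 mm, 24 mm high, loose, on the other side from the mat. Origin: centre of the underside.
- screw_cup: stainless thumb screw cup, rim radius 28 mm, 58 mm high, loose, standing between the robot and the crate. Origin: centre of the underside.
- cleat_bowl: white ceramic bowl with two black cleats fast in it, rim radius 52 mm, 42 mm high, loose, standing at the left or right. Origin: centre of the underside.
- lube_bottle: white bottle, radius 26 mm, 140 mm high, loose, standing on the other side from the bowl. Origin: centre of the underside.
Not all that is in view belongs to the job. Leave any purple or yellow look-alike of the small_ring alone.

How it is judged (in metres and radians):
On the way:
1. the tire lever lies on the slate outside the crate, while the small ring is still in the crate ((x of tire_lever in the frame of crate below -0.112 m or x of tire_lever in the frame of crate above 0.12 m or y of tire_lever in the frame of crate above 0.19 m or y of tire_lever in the frame of crate below -0.19 m) and (x of lever_end_a in the frame of crate below -0.112 m or x of lever_end_a in the frame of crate above 0.12 m or y of lever_end_a in the frame of crate above 0.19 m or y of lever_end_a in the frame of crate below -0.19 m) and (x of lever_end_b in the frame of crate below -0.112 m or x of lever_end_b in the frame of crate above 0.12 m or y of lever_end_b in the frame of crate above 0.19 m or y of lever_end_b in the frame of crate below -0.19 m) and height (world z) of tire_lever below 0.02 m and height (world z) of each of lever_end_a, lever_end_b below 0.025 m and x of small_ring in the frame of crate between -0.11 and 0.11 m and y of small_ring in the frame of crate between -0.18 and 0.18 m and linear speed of tire_lever below 0.05 m/s), for 0.2 s.
At the end, for the whole second after the job is handed in: Small ring flat and still, its centre within 32 mm of the mat's centre (all of it on the mat); tire lever flat and still on the slate, middle and both ends outside the crate and over 92 mm from the mat's centre; centres of big ring and crank arm inside the crate (horizontal distance between small_ring and mat below 0.032 m and height (world z) of small_ring below 0.006 m and angle between small_ring's own z axis and vertical below 0.1 rad and linear speed of each of small_ring, tire_lever below 0.02 m/s and (x of tire_lever in the frame of crate below -0.112 m or x of tire_lever in the frame of crate above 0.12 m or y of tire_lever in the frame of crate above 0.19 m or y of tire_lever in the frame of crate below -0.19 m) and (x of lever_end_a in the frame of crate below -0.112 m or x of lever_end_a in the frame of crate above 0.12 m or y of lever_end_a in the frame of crate above 0.19 m or y of lever_end_a in the frame of crate below -0.19 m) and (x of lever_end_b in the frame of crate below -0.112 m or x of lever_end_b in the frame of crate above 0.12 m or y of lever_end_b in the frame of crate above 0.19 m or y of lever_end_b in the frame of crate below -0.19 m) and height (world z) of tire_lever below 0.02 m and height (world z) of each of lever_end_a, lever_end_b below 0.025 m and horizontal distance between each of tire_lever, lever_end_a, lever_end_b and mat above 0.092 m and x of big_ring in the frame of crate between -0.11 and 0.11 m and y of big_ring in the frame of crate between -0.18 and 0.18 m and x of crank_arm in the frame of crate between -0.11 and 0.11 m and y of crank_arm in the frame of crate between -0.18 and 0.18 m); the robot touches nothing.
It fails at once if the small ring is lifted (more than 27 mm above the slate) or tipped up by more than 0.4 rad instead of being slid flat (height (world z) of small_ring above 0.027 m or angle between small_ring's own z axis and vertical above 0.4 rad).
It fails at once if the stainless thumb screw cup is pushed more than 15 mm or tipped (distance of screw_cup from where it was at the start of the episode above 0.015 m or angle between screw_cup's own z axis and vertical above 0.35 rad).
It fails at once if the bowl of cleats is pushed more than 15 mm or tipped (distance of cleat_bowl from where it was at the start of the episode above 0.015 m or angle between cleat_bowl's own z axis and vertical above 0.35 rad).
It fails at once if the nipple dish is pushed more than 15 mm or tipped (distance of nipple_dish from where it was at the start of the episode above 0.015 m or angle between nipple_dish's own z axis and vertical above 0.35 rad).
It fails at once if the white bottle is pushed more than 15 mm or tipped (distance of lube_bottle from where it was at the start of the episode above 0.015 m or angle between lube_bottle's own z axis and vertical above 0.35 rad).
It also fails if it takes over 51 s, if anything falls off the work surface, if the arm or the gripper's body presses on something with over 40 N, if the wrist force passes 120 N, or if a joint passes its speed limit or range.

## Working session

There is one attempt and no reset: what is moved stays moved. The work goes in short steps, each a Python script; the robot and the scene stay as the last script left them, time stands still between calls to the robot, and variables do not carry over. Pictures are saved under pics/ and viewed, about 8 in all and at most 12, crops included, and the job is handed in when it is done.

```bash
mkdir -p pics
python3 - <<'E'
from rig import arm
import cv2
for n in("top","scene"):
    cv2.imwrite(f"pics/{n}0.png",arm.snapshot(n)[:,:,::-1]); c=arm.get_calibration(n); print(n,c["intrinsics"],c["cam_to_world"])
print(arm.grip_depth,arm.current_tool_rot(),arm.current_t())
E
```

```text
top [[453.69095076   0.         285.04060762]
 [  0.         453.69095076 206.80705712]
 [  0.           0.           1.        ]] [[-0.01541141 -0.9910117   0.13288455  0.36388314]
 [-0.999828    0.01390246 -0.01227576  0.00730655]
 [ 0.010318   -0.13305088 -0.9910555   1.39710272]
 [ 0.          0.          0.          1.        ]]
scene [[519.62160539   0.         282.75910531]
 [  0.         519.62160539 220.0605442 ]
 [  0.           0.           1.        ]] [[-0.72047559  0.41421091 -0.55618724  1.53886699]
 [ 0.6931446   0.40517442 -0.59614113  1.03245002]
 [-0.02157532 -0.81502332 -0.57902634  1.06103965]
 [ 0.          0.          0.          1.        ]]
0.0188 [[-9.24604959e-01  3.80927047e-01 -5.05697796e-04]
 [ 3.80927366e-01  9.24604494e-01 -9.33351260e-04]
 [ 1.12031716e-04 -1.05561533e-03 -9.99999437e-01]] 0.1
```

View pics/top0.png

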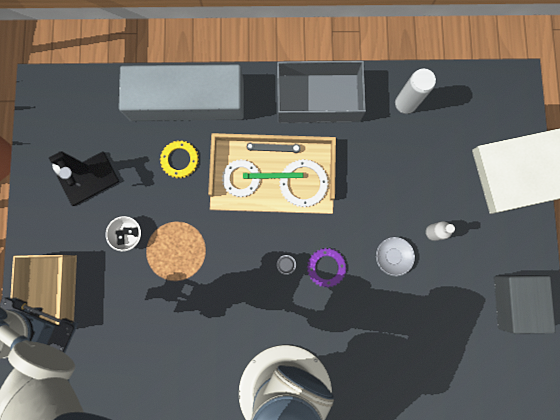

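View pics/scene0.png

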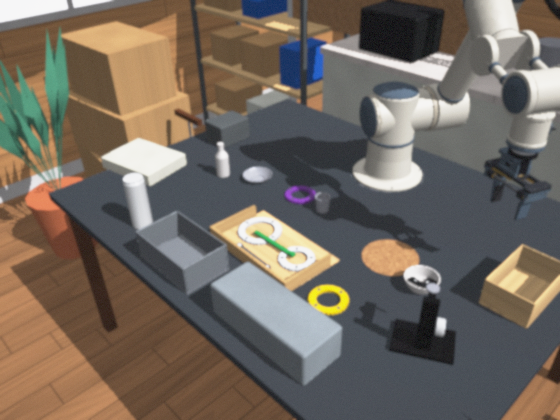

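Top view: crate ≈(272,175), small ring (242,178), big ring (304,183), lever (243–305,176), mat (176,250), cup (286,264), dish (395,257), bowl (123,233). The purple ring (327,267) and the yellow ring (179,159) are decoys. The way out is straight towards −x through the mouth, then left to the mat.

```bash
cat > h.py <<'E'
from rig import arm
import cv2, numpy as np
def w(px,z,n="top"):
    c=arm.get_calibration(n);T=c["cam_to_world"]
    d=T[:3,:3]@np.linalg.solve(c["intrinsics"],[px[0],px[1],1]); o=T[:3,3]
    return o+d*(z-o[2])/d[2]
def rgb(): return arm.snapshot("top")
def mask(hsv,lo,hi,box):
    m=cv2.inRange(hsv,np.array(lo),np.array(hi)); k=np.zeros_like(m); x0,y0,x1,y1=box; k[y0:y1,x0:x1]=m[y0:y1,x0:x1]; return k
def big(m):
    c,_=cv2.findContours(m,cv2.RETR_EXTERNAL,cv2.CHAIN_APPROX_NONE); return max(c,key=cv2.contourArea)
def down(yaw): # tool y (jaw) axis at yaw deg from world x... 
    a=np.radians(yaw); y=np.array([np.cos(a),np.sin(a),0]); z=np.array([0,0,-1.]); return np.c_[np.cross(y,z),y,z]
E
python3 - <<'E'
from h import *
im=cv2.imread("pics/top0.png"); hsv=cv2.cvtColor(im,cv2.COLOR_BGR2HSV)
g=cv2.minAreaRect(big(mask(hsv,(50,120,60),(80,255,255),(215,140,335,210))))
b=cv2.boxPoints(g); print("lever",g,[w(p,.023)[:2].round(4) for p in b])
wh=mask(hsv,(0,0,170),(180,40,255),(215,155,335,212))
for n,box in(("small",(220,155,264,202)),("big",(276,155,332,210))):
    m=wh.copy();k=np.zeros_like(m);k[box[1]:box[3],box[0]:box[2]]=255;m&=k
    p=cv2.findNonZero(m);c,r=cv2.minEnclosingCircle(p); print(n,c,r,w(c,.013)[:2].round(4), "r m",np.linalg.norm(w(c,.013)-w((c[0]+r,c[1]),.013)).round(4))
e=cv2.minEnclosingCircle(big(mask(hsv,(5,60,80),(20,200,255),(140,215,210,285)))); print("mat",e,w(e[0],0)[:2],np.linalg.norm(w(e[0],0)-w((e[0][0]+e[1],e[0][1]),0)))
for n,p,z in(("cup",(286,264),.058),("dish",(395,257),.024),("bowl",(123,233),.042),("purple",(327,267),.01),("crateFL",(209,210),.003),("crateFR",(333,213),.003),("wallL",(211,191),.045),("wallR",(335,193),.045),("BL",(210,135),.045),("BR",(336,137),.045)): print(n,w(p,z)[:2].round(4))
cv2.imwrite("pics/c1.png",cv2.resize(im[120:290,130:350],None,fx=3.5,fy=3.5,interpolation=cv2.INTER_CUBIC))
E
```

```text
lever ((272.5, 175.5), (5.0, 59.0), 90.0) [array([0.6551, 0.1183]), array([ 0.6527, -0.0637]), array([ 0.637 , -0.0634]), array([0.6394, 0.1184])]
small (240.64178466796875, 178.34327697753906) 19.354026794433594 [0.6405 0.1265] r m 0.06
big (303.2945251464844, 182.88356018066406) 24.386629104614258 [ 0.6235 -0.0676] r m 0.0757
mat ((175.27647399902344, 250.72352600097656), 30.222211837768555) [0.42036103 0.3279255 ] 0.09231065218410746
cup [ 0.3744 -0.0095]
dish [ 0.3906 -0.339 ]
bowl [0.4736 0.4745]
purple [ 0.3639 -0.1343]
crateFL [0.5441 0.2253]
crateFR [ 0.5294 -0.1582]
wallL [0.5964 0.2131]
wallR [ 0.5852 -0.1611]
BL [0.7706 0.2173]
BR [ 0.7595 -0.1694]
```

View pics/c1.png

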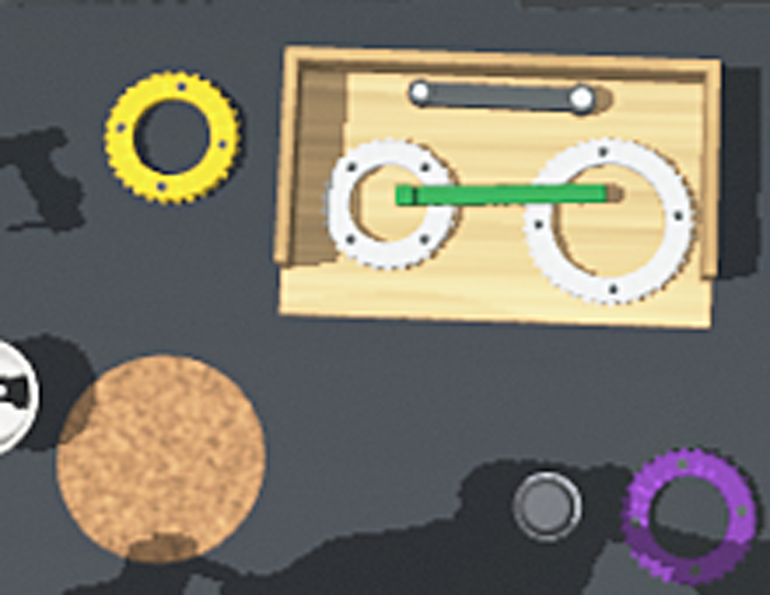

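Crop: the small ring is centred at crop (395,204), full-image pixel (242.9,178.4), or world ≈(0.640,0.121). The lever's middle is at crop (504,194), world ≈(0.646,0.024). Sizes match the given ones (ring 119 mm, mat Ø184 mm), so I'll fetch the lever first.

Run:
```python
from h import *
R=min((down(0.7),down(180.7)),key=lambda R:abs(arm.solve_ik([.646,.024,.12],R)[5]))
arm.move_to([.646,.024,.10],R); arm.grip(.05)
arm.move_l([.646,.024,.0155],feed=.12); arm.grip(0)
print(arm.current_width(),arm.current_force())
arm.move_l([.646,.024,.09],feed=.15)
print(arm.current_width(),arm.current_t(),arm.current_joint_positions())
cv2.imwrite("pics/t1.png",arm.snapshot("top")[:,:,::-1][100:310,100:380])
cv2.imwrite("pics/s1.png",cv2.resize(arm.snapshot("scene")[:,:,::-1][140:320,170:450],None,fx=2.8,fy=2.8))
```

```text
0.017552515686349454 [-0.09060765  0.9378235   3.36675821]
0.01764524538006536 5.45 [-3.16247491e+00  3.74829265e+01  8.12574869e+01 -1.45682767e-03
  6.13081780e+01 -3.86214596e+00]
```

View pics/s1.png

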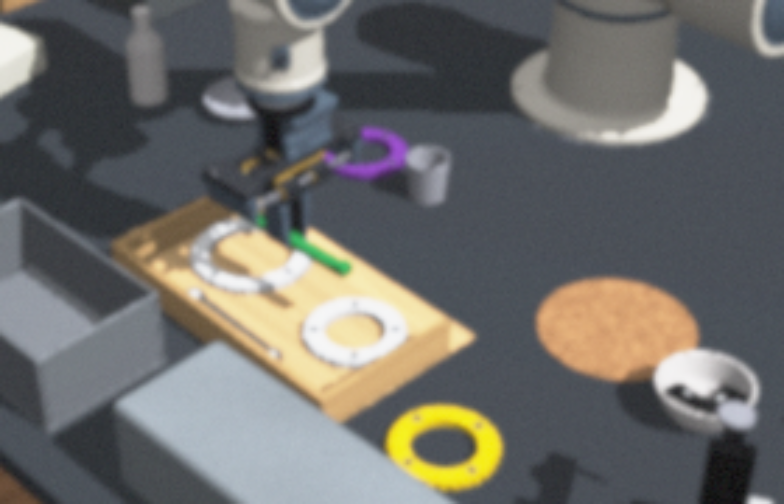

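The scene view shows the lever held level in the jaws (17.6 mm opening, as its width should be) and both rings still in place. Now I'll lay it down and look again.

Run:
```python
from h import *
arm.move_l([.47,-.125,.09],feed=.2); arm.move_l([.47,-.125,.0035],feed=.12); print(arm.current_force())
arm.grip(.045); arm.move_l([.47,-.125,.12],feed=.25)
arm.move_l([.47,.02,.12],feed=.25)
print(arm.current_t())
im=arm.snapshot("top")[:,:,::-1]; cv2.imwrite("pics/t2.png",cv2.resize(im[120:290,130:350],None,fx=3.5,fy=3.5,interpolation=cv2.INTER_CUBIC))
```

```text
[0.58924572 0.1854763  0.00746992]
9.6667
```

View pics/t2.png

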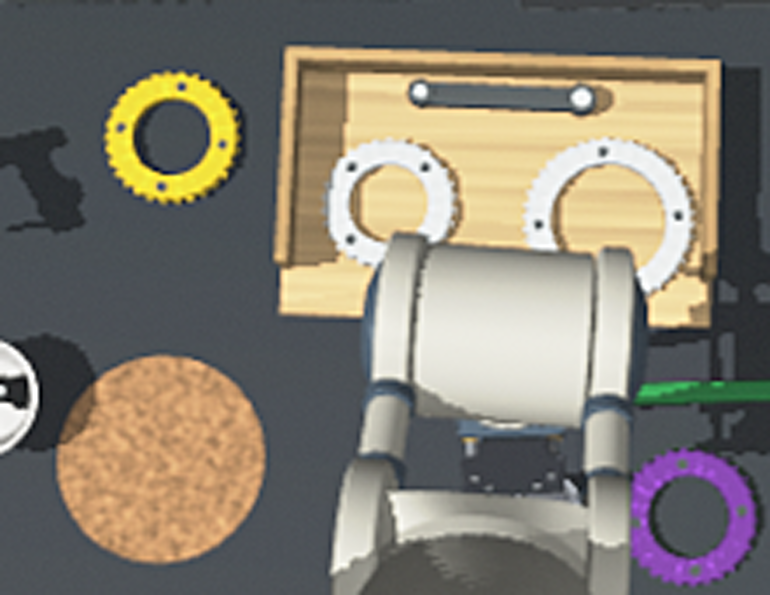

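The lever lies flat in front of the crate on the right (crop row ≈390), clear of the ring's path. The small ring has not moved (crop ≈(394,204)). Next I'll put the fingers in its hole, spread them lightly and slide it.

Run:
```python
from h import *
arm.grip(.018)
x,y=.640,.121
arm.move_l([x,y,.10],feed=.2); arm.move_l([x,y,.0065],feed=.1)
arm.grip(.035); print(arm.current_width(),arm.current_force(),arm.current_t())
arm.move_l([.45,.121,.0065],feed=.08); print(arm.current_force())
arm.move_l([.45,.121,.004],feed=.08)
arm.move_l([.42,.327,.004],feed=.09); print(arm.current_force(),arm.current_width(),arm.current_t())
arm.grip(.018); arm.move_l([.42,.327,.13],feed=.15); arm.move_l([.42,.08,.22],feed=.3)
print(arm.current_t())
im=arm.snapshot("top")[:,:,::-1]; cv2.imwrite("pics/t3.png",cv2.resize(im[120:290,100:360],None,fx=3,fy=3,interpolation=cv2.INTER_CUBIC))
```

```text
0.035148793881241085 [ 0.03731882  0.10924268 -0.32320621] 13.0083
[ 0.22473856 -0.17814207  0.23049089]
[ 0.29748423  0.40586836 -0.57985247] 0.03517319551681545 18.25
20.7333
```

View pics/t3.png

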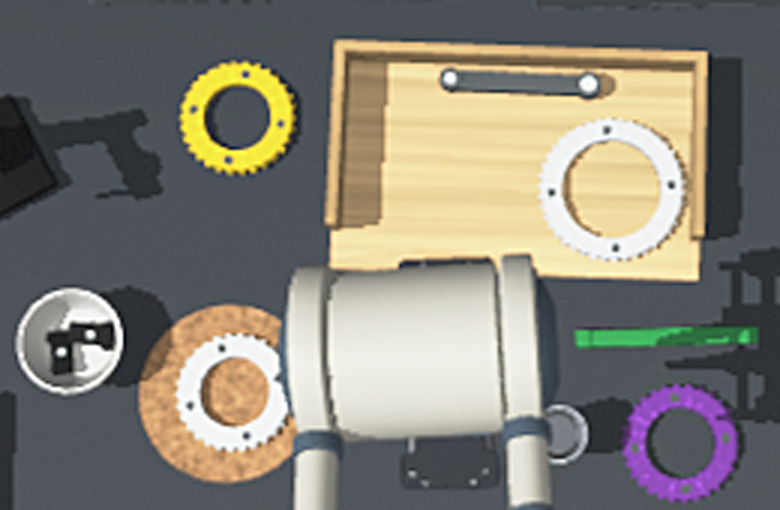

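The small ring's centre is at crop ≈(235,392) and the mat's at ≈(228,393), so it is about 7 mm off against the 32 mm allowed. The lever is flat on the slate (573–758, 337), and the big ring, crank arm, cup and bowl are where they were.

```bash
python3 -c "
from rig import arm
print(arm.current_force(),arm.current_t()); arm.sign_off()"
```

```text
[-0.26995601 -0.01493345  0.08939887] 20.7833
the job is handed in; nothing more can be done
```

I did the whole job and handed it in at about 20.8 s of the 51 s allowed; no verdict is reported.

- **Tire lever:** I lifted it off the rings and laid it on the slate in front of the crate, on the right. That is well clear of the mat and was done before I touched the small ring.
- **Small ring:** I slid it flat from inside its hole, out through the crate mouth and left onto the cork mat.

The last top picture showed:
- The small ring's centre was about 7 mm from the mat's centre, against 32 mm allowed.
- The lever lay on the slate outside the crate.
- The big ring and crank arm were in the crate, and the cup and bowl looked unmoved.
- The arm hung clear with near-zero wrist force.

The dish and bottle were outside that crop, so I did not recheck them, but the arm worked well away from both. The arm hid part of the small ring and mat in that view, so I worked out both centres from the visible edges and known sizes. No check failed.

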